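Hold a horn blank tight in the locating jig with a steel block

ROBOT

A 6-joint arm with a two-finger parallel gripper is mounted at the origin on a cart in front of the work surface, level with it; the furniture and walls round the work are solid. World frame = base frame: x ahead of the robot, y to its left, z up, the work surface at z = 0. Lengths are in mm, angles in rad, forces in N, time in s.
With the tool pointing down it reaches from about 275 to 750 mm from the base axis. Payload 10.2 kg.
Tool frame: the origin (TCP) lies between the finger pads; the fingertips stand 19 mm ahead of it and the grasp point (between the pads) is the TCP; z points along the fingers, y is the line along which they close (so a half turn about z gives the same grasp; the last joint's range is limited). The gripper opens to 85 mm and grips with 20 to 120 N. Pads are 22 mm wide; open, the fingers measure 114 mm over their backs; the gripper's body (76 mm by 85 mm) begins 54 mm behind the grasp point. The pads swing forward as they close: fully open they stand 13 mm farther back than shut.
Start: joints at [-1.408, 0.313, 1.498, -0, 1.331, -0.223], TCP at [197.546, -486.422, 219.394] pointing down, gripper open.
Joint ranges: [-2.94, 2.94], [-0.97, 2.17], [0.19, 2.56], [-1.23, 4.37], [0.02, 3.11], [-2.88, 2.88]. Speed limits (rad/s): [2.39, 2.39, 3.01, 3.14, 3.14, 3.14].

INTERFACE

Orientations are given as a unit quaternion [w, x, y, z].
In Python, from rig import sense, capture, finish_job gives the robot as it stands. The module is installed in compiled form; this text tells all that it offers.
- The arm moves only by the tool move_arm, never from a script. Its argument "moves" is a list of rows, each an object with "turn": the turn, a rotation vector about the tool's x, y, z in rad, a list of three; "translation": the shift along the tool's x, y, z in mm, a list of three; "hand": the opening, from 0 (shut) to 1 (fully open). In form: [{"turn": [wx, wy, wz], "translation": [x, y, z], "hand": hand}, ...]. A call has 1 to 10 rows; each row shifts and turns the commanded pose from where the row before left it, along the tool's axes as they then stand; what a row does not reach is not made up. A row lasts 1/12 s, in which the tool goes at most 41.7 mm and 7.16 degrees, less where a joint would pass 70% of its speed; a pose out of reach is approached as far as the arm can. A call with a gripper value outside its range is refused whole. The fingers move at their own pace and stop on an object; "grip_force" is the grip in N (left out, the last holds). Time passes only in rows, so rows that do not move let the fingers close. It gives the time, the measured TCP pose, the force, the opening and the grip force at its end, in the units of the state.
- sense(): the state, without advancing time (a new reading comes with each control period).
- capture(name): name is "scene" or "top"; returns a dict with "image" (400x640x3 uint8, blue, green, red), "z_map" (400x640 float32, mm along the optical axis (not along the pixel's ray), 0 where there is no reading), "vertical_fov" (degrees; the focal length in pixels is half the picture's height over the tangent of half this angle, whatever the lens; pixels are square), "cx", "cy" (the principal point, pixels), "R" (3x3) and "t" (3): a world point X has camera coordinates R X + t. Camera axes: x right, y down, z forward; pixel columns grow to the right and rows downward; lengths in mm; the calibration is good to about 2 mm. A picture is of the moment at which its call begins.
- finish_job(): hands the job in; it is judged then, once.
The state is a dict: "time_s": time; "joints": joint angles; "dq": joint speeds; "tau": joint torques, N m; "eef_pos": TCP position; "ee_rot": TCP orientation; "force": force on the tool from outside, world axes, zero at the start; "wrist_torque": the same for the moment, N m; "grip_width": opening from 0.0 (shut) to 1.0 (fully open); "grip_force": force on a finger pad.
Only numpy, scipy, OpenCV 4.12 (cv2) and the standard library are available. Lean on these libraries where they do the work, as an engineer would, in place of code of your own. Each camera call takes 0.05 s, during which the arm holds its last target. There are 200 camera calls.

TASK

Get the horn blank ready for marking out in the corner jig. First, with the steel block still where it stands, slide the brown horn blank across the jig's plate so that its long side is flush against the end stop. Then set the steel block flat on the plate, its 50 mm sides parallel to the fence, and press it into the corner between the fence and the blank, so that it bears firmly against both at once and keeps the blank tight on the end stop; finish still holding and pressing it there, without letting go. Leave the brass block, the roll of tape and the pencil alone.

Things in the scene. Friction and masses are not known exactly. Their poses are not given: they have to be found in the camera images.
- jig: corner jig, screwed to the worktop (does not move): bright steel plate 120 (its x) x 160 (its y) x 8 mm. Origin: centre of its underside, z up. Inside the two bars the free plate reaches from x = -60 to +42 mm and y = -80 to +60 mm. Its yaw varies by up to 0.4 rad from start to start
- fence: dark steel bar of the jig, 16 x 156 x 12 mm, along the jig's y at its far (+x) edge, standing on the plate (top 20 mm above the worktop). Origin: centre of its underside, axes as the jig's; its bearing face looks to -x, at jig x = +42 mm (8 mm from its origin)
- end_stop: dark steel bar of the jig, 94 x 16 x 12 mm, along the jig's x at its left (+y) edge, standing on the plate (top 20 mm above the worktop). Origin: centre of its underside, axes as the jig's; its bearing face looks to -y, at jig y = +60 mm (8 mm from its origin)
- corner (a point): point on the plate's top where the bearing faces of fence and end stop meet (jig x = +42, y = +60, z = +8 mm), axes as the jig's. Friction (about 0.6) on plate, fence and blank takes up part of a push, and a block pressed down hard sticks short of the fence: let the plate carry about its weight and push about 17 N to the fence, 12 N to the blank
- horn_blank: loose dark brown flat bar, 20 (its x) x 52 (its y) x 12 mm, 30 g, lying on the jig's plate. Origin: centre of its underside. It starts with its 52 mm length roughly along the end stop (its y along the jig's -x, its x along the jig's y, within 0.15 rad), with a gap of 15 to 35 mm to the end stop and its end about 4 to 12 mm from the fence
- steel_block: loose plain ground steel block, 35 (its x) x 50 (its y) x 30 mm, 0.3 to 0.55 kg, on the worktop to the right of the jig. Origin: centre of its underside. On the plate it rises 18 mm above fence, stop and blank: grip it there across its 35 mm
- brass_block: loose brass block, 28 x 45 x 22 mm, smaller and lower than the steel block, on the worktop to the right of the jig; it and the steel block change places from start to start. Not to be moved. Origin: centre of its underside
- elec_tape: loose black roll of tape, 59 mm across, 19 mm high, on the worktop behind the two blocks. Not to be moved. Origin: centre of its underside. Just behind it stands the fixed drawer cabinet (front at world x = 0.62, y = -0.31 to -0.06, 0.2 m high), and a fixed cord hangs above the worktop right of y = -0.39: keep gripper and arm clear of both
- pencil: loose green pencil, 136 x 7 mm, on the worktop to the left of the jig. Not to be moved. Origin: underside at its middle, length along its y
Not all that is in view belongs to the job. What is meant by the horn_blank is not blue or turquoise, and is the larger of those in its own colour.

How it is judged (in metres and radians):
On the way:
1. the horn blank lies flush against the end stop while the steel block still stands where it stood (y of horn_blank in the frame of corner above -0.012 m and angle between the y axis of horn_blank and the x axis of jig, either way round below 0.05 rad and z of horn_blank in the frame of corner below 0.002 m and distance of steel_block from where it was at the start of the episode below 0.02 m), for 0.2 s.
At the end, for the whole second after the job is handed in: Blank flat on the plate, flush on the end stop (2 mm, 0.05 rad), pressed on it over 1.5 N. Steel block flat on the plate (2.5 mm, tilt 0.06 rad), 50 mm sides parallel to the fence (0.05 rad), held still by the fingers and pressed over 2 N on fence and on blank at once (y of horn_blank in the frame of corner between -0.012 and -0.008 m and angle between the y axis of horn_blank and the x axis of jig, either way round below 0.05 rad and z of each of horn_blank, steel_block in the frame of corner below 0.0025 m and angle between the y axis of steel_block and the y axis of jig, either way round below 0.05 rad and angle between steel_block's own z axis and vertical below 0.06 rad and z of steel_block in the frame of corner above -0.0025 m and contact force between steel_block and fence above 2 N and contact force between steel_block and horn_blank above 2 N and contact force between horn_blank and end_stop above 1.5 N and contact force between the fingers and steel_block above 1 N and linear speed of steel_block below 0.01 m/s); the arm keeps its last pose, push and grip.
It fails at once if the brass block is moved (distance of brass_block from where it was at the start of the episode above 0.015 m).
It fails at once if the roll of tape is moved (distance of elec_tape from where it was at the start of the episode above 0.015 m).
It fails at once if the pencil is moved (distance of pencil from where it was at the start of the episode above 0.03 m).
It also fails if it takes over 64 s, if anything falls off the work surface, if the arm or the gripper's body presses on something with over 40 N, if the wrist force passes 120 N, or if a joint passes its speed limit or range.

## Working session

There is one attempt and no reset: what is moved stays moved. The work goes in short steps, Python scripts to look and compute and a tool call to move; the robot and the scene stay as the last step left them, time stands still between calls to the robot, and variables do not carry over. Pictures are saved under pics/ and viewed, at most 10 in all, crops included, and the job is handed in when it is done.

Besides the shell and the picture viewer there is one more tool, called after "Request:" in YAML: its name, and indented under it one key for each argument. move_arm: Moves the arm, as the interface text tells. Its arguments: {"type":"object","properties":{"moves":{"type":"array","items":{"type":"object","properties":{"turn":{"type":"array","items":{"type":"number"}},"translation":{"type":"array","items":{"type":"number"}},"hand":{"type":"number"}}}},"grip_force":{"type":"number"}},"required":["moves"]}

```bash
mkdir -p pics
cat > h.py <<'E'
import numpy as np,cv2
from rig import sense,capture
def K(c):
    f=200/np.tan(np.radians(c["vertical_fov"])/2); return f,c["cx"],c["cy"]
def cast(c,uv,z):
    f,cx,cy=K(c); uv=np.atleast_2d(np.asarray(uv,float))
    d=np.c_[(uv[:,0]-cx)/f,(uv[:,1]-cy)/f,np.ones(len(uv))]@np.array(c["R"])
    o=-np.array(c["R"]).T@np.array(c["t"]); return o+d*((z-o[2])/d[:,2])[:,None]
def cloud(c):
    f,cx,cy=K(c); z=c["z_map"].astype(float); v,u=np.mgrid[:400,:640]
    P=np.stack([(u-cx)/f*z,(v-cy)/f*z,z],-1); return (P-np.array(c["t"]))@np.array(c["R"])
E
python3 - <<'E'
from h import *
print(sense())
for n in("scene","top"):
    c=capture(n); cv2.imwrite(f"pics/{n}0.png",c["image"]); np.save(n+"0.npy",c,allow_pickle=True)
    print(n,c["vertical_fov"],c["cx"],c["cy"],np.round(-np.array(c["R"]).T@c["t"]),np.round(c["R"],2).tolist())
E
```

```text
{'time_s': 0.0, 'joints': array([-1.40839630e+00,  3.13440088e-01,  1.49843415e+00,  5.26351590e-06,
        1.33100237e+00, -2.23422859e-01]), 'dq': array([-0.00177524,  0.00110606,  0.00020852, -0.00051053,  0.00111803,
       -0.00124074]), 'tau': array([ 1.02904232e-03, -4.12262177e+01, -2.59742332e+01, -1.04283556e-04,
        4.16847717e-03, -8.66050186e-06]), 'eef_pos': array([ 197.50279089, -486.14074183,  218.84126363]), 'ee_rot': array([-6.41601087e-04,  9.81450140e-01,  1.91716487e-01,  2.21394773e-05]), 'force': array([-0.56034335, -0.02619805,  0.82510594]), 'wrist_torque': array([0.00309656, 0.01395903, 0.00983626]), 'grip_force': 0.0, 'grip_width': 0.994764614775721}
scene 44.42290210070049 316.70575043728934 205.7925840943332 [-15. 888. 595.] [[-0.86, -0.51, 0.0], [-0.25, 0.41, -0.87], [0.45, -0.75, -0.48]]
top 46.189498069076706 319.3863826168203 201.68287817294535 [ 434.   20. 1082.] [[-0.0, -1.0, -0.0], [-1.0, 0.0, -0.05], [0.05, 0.0, -1.0]]
```

View pics/top0.png

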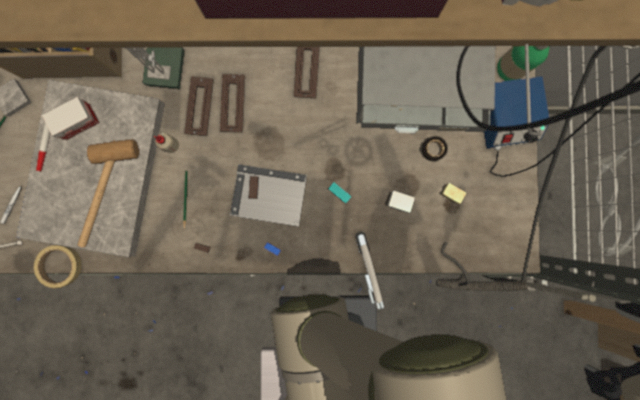

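View pics/scene0.png

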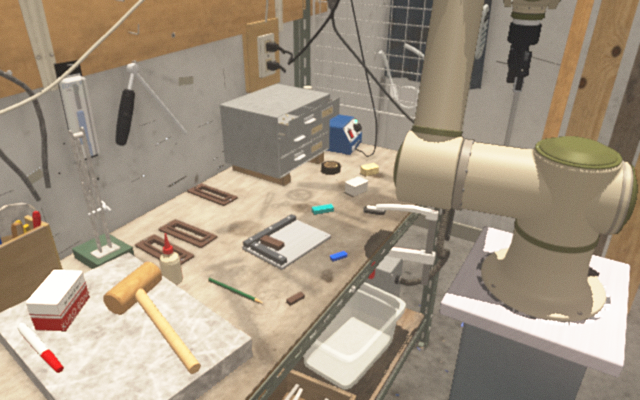

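The top view shows the jig at about (270,195), with the fence along its far edge and the end stop on its left. The steel block is at (402,202), the yellow brass block at (455,193), the tape at (434,148) and the pencil at (185,195).

Candidates for the blank:
- Brown bar on the plate at (253,187). It is brown, on the plate and the larger of the two brown bars, so it fits the description.
- Brown bar on the worktop at (202,248), which is smaller.
- Turquoise bar at (340,192) and blue bar at (272,249), both ruled out by colour.

I'll confirm this in an enlarged crop and measure.

Run:
```python
from h import *
c=np.load("top0.npy",allow_pickle=True).item(); im=c["image"]
cv2.imwrite("pics/crop0.png",cv2.resize(im[140:265,180:480],None,fx=2.6,fy=2.6,interpolation=cv2.INTER_CUBIC))
s=np.load("scene0.npy",allow_pickle=True).item()
for n,uv in dict(jigplate=(285,205),blank=(253,187),fence=(275,173),steel=(402,202),brass=(455,193),turq=(340,192),small=(202,248),table=(320,230),pen=(365,250)).items():
    P=cloud(c)[uv[1]-1:uv[1]+2,uv[0]-1:uv[0]+2].reshape(-1,3); print(n,np.round(np.median(P,0),1),im[uv[1],uv[0]],cv2.cvtColor(im,cv2.COLOR_BGR2HSV)[uv[1],uv[0]])
P=cloud(s)
for n,uv in dict(plate=(305,240),steel=(355,183),blank=(270,242)).items(): print("scene",n,np.round(np.median(P[uv[1]-1:uv[1]+2,uv[0]-1:uv[0]+2].reshape(-1,3),0),1))
```

```text
jigplate [479.  102.9   9.2] [156 170 175] [ 22  28 175]
blank [519.7 174.6  20.8] [56 68 88] [11 93 88]
fence [551.5 124.8  20.3] [76 78 80] [15 13 80]
steel [ 484.3 -161.3   29.8] [207 225 227] [ 27  22 227]
brass [ 504.6 -282.2   22.9] [150 216 227] [ 26  86 227]
turq [508.1 -22.9  14.1] [155 170  66] [ 86 156 170]
small [381.  292.8   7.5] [54 65 83] [11 89 83]
table [421.6  22.9   1.3] [74 86 96] [16 58 96]
pen [377.1 -77.2  32.3] [159 178 187] [ 20  38 187]
scene plate [468.8 125.1   7.4]
scene steel [ 481.7 -144.3   30.5]
scene blank [518.6 184.   19.3]
```

View pics/crop0.png

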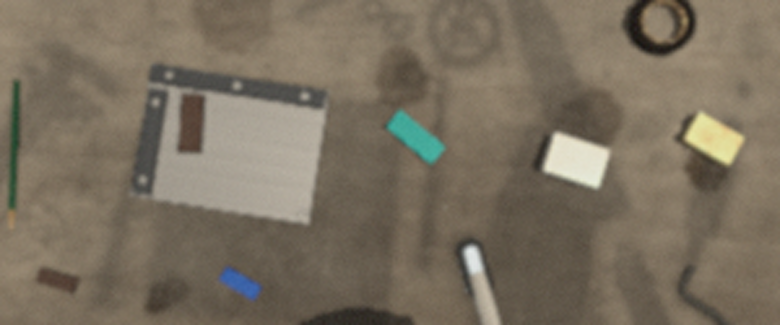

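The crop confirms it. The brown bar on the plate, at crop (190,123) or full-image (253,187), is clearly longer than the small one at crop (57,280). Next I'll fit the outlines.

```bash
cat > meas.py <<'E'
from h import *
def rect(c,mask,z,roi):
    """largest blob in roi, upsampled contour cast on z, min-area rectangle in world mm"""
    x0,y0,x1,y1=roi; m=np.zeros(mask.shape,np.uint8); m[y0:y1,x0:x1]=mask[y0:y1,x0:x1]
    cs,_=cv2.findContours(m,cv2.RETR_EXTERNAL,cv2.CHAIN_APPROX_NONE); k=max(cs,key=cv2.contourArea)
    return cv2.minAreaRect(cast(c,k[:,0],z)[:,:2].astype(np.float32))
def up(c,n=4):
    d=dict(c); d["image"]=cv2.resize(c["image"],None,fx=n,fy=n,interpolation=cv2.INTER_CUBIC); return d
def measure(c,items,n=4):
    im=cv2.resize(c["image"],None,fx=n,fy=n,interpolation=cv2.INTER_CUBIC); h=cv2.cvtColor(im,cv2.COLOR_BGR2HSV)
    for name,(lo,hi,z,roi) in items.items():
        m=cv2.inRange(h,lo,hi); M=np.zeros_like(m); x0,y0,x1,y1=[v*n for v in roi]; M[y0:y1,x0:x1]=m[y0:y1,x0:x1]
        cs,_=cv2.findContours(M,cv2.RETR_EXTERNAL,cv2.CHAIN_APPROX_NONE); k=max(cs,key=cv2.contourArea)[:,0]
        p=cast(c,(k+.5)/n-.5,z)[:,:2].astype(np.float32); (x,y),(w,l),a=cv2.minAreaRect(p)
        if w>l: w,l,a=l,w,a+90
        # a+90 = direction of long side
        print(name,"centre %.1f %.1f size %.1f x %.1f longdir %.3f rad"%(x,y,w,l,np.radians((a+90)%180)))
E
python3 - <<'E'
from meas import *
t=np.load("top0.npy",allow_pickle=True).item(); s=np.load("scene0.npy",allow_pickle=True).item()
measure(t,dict(plate=((0,0,125),(60,60,255),8,(225,160,312,232)),
 bars=((0,0,40),(180,40,100),20,(225,160,312,232)),
 blank=((0,65,40),(20,160,120),20,(240,168,268,205)),
 steel=((0,0,150),(60,60,255),30,(380,180,425,225)),
 brass=((15,60,150),(40,180,255),22,(435,175,475,212))))
measure(s,dict(steel=((0,0,130),(60,75,255),30,(335,170,372,200)),blank=((0,65,30),(20,160,120),20,(255,232,290,252))))
# depth: cloud of heights
for n,c in(("top",t),("scene",s)):
    P=cloud(c); z=P[...,2]
    for nm,zl,zh,x0,x1,y0,y1 in(("steel",24,36,450,520,-200,-110),("bars+blank",15,26,430,580,70,220)):
        m=(z>zl)&(z<zh)&(P[...,0]>x0)&(P[...,0]<x1)&(P[...,1]>y0)&(P[...,1]<y1)
        q=P[m]; r=cv2.minAreaRect(q[:,:2].astype(np.float32)); print(n,nm,m.sum(),np.median(z[m]),np.round(q.mean(0),1),np.round(r[0],1),np.round(r[1],1),r[2])
E
```

```text
plate centre 497.1 148.4 size 108.6 x 173.6 longdir 1.418 rad
bars centre 552.2 134.1 size 16.8 x 155.1 longdir 1.415 rad
blank centre 519.8 174.4 size 17.9 x 48.6 longdir 3.078 rad
steel centre 486.1 -160.2 size 37.0 x 52.8 longdir 1.253 rad
brass centre 505.5 -281.1 size 31.7 x 48.7 longdir 1.001 rad
steel centre 483.9 -138.5 size 98.2 x 175.5 longdir 2.078 rad
blank centre 516.2 185.2 size 30.5 x 62.9 longdir 2.936 rad
top steel 352 31.315533619051358 [ 486.4 -159.4   31.2] [ 486.6 -159.4] [49.7 35.2] 71.27259063720703
top bars+blank 944 20.73543394731626 [531.7 168.   20.7] [509.9 145.3] [145.6 114.8] 85.40916442871094
scene steel 157 29.204417061995073 [ 485.  -154.1   28.9] [ 485.8 -157.7] [55.1 37.7] 66.2793960571289
scene bars+blank 677 19.365555549759332 [531.7 172.1  19.1] [539.  165.3] [ 98.4 171. ] 28.19288444519043
```

Both views put the steel block's top near 30 mm and the fence and blank tops near 20 mm. The fence gives a jig yaw of about -0.156. I'll move out of the cord area while working out the approach.

Request:
move_arm:
  moves:
    - {"translation": [30,-24,0],"turn": [0,0,0],"hand": 0.2}
    - {"translation": [30,-24,0],"turn": [0,0,0],"hand": 0.2}
    - {"translation": [30,-24,0],"turn": [0,0,0],"hand": 0.2}
    - {"translation": [30,-24,0],"turn": [0,0,0],"hand": 0.2}
    - {"translation": [30,-24,0],"turn": [0,0,0],"hand": 0.2}
    - {"translation": [30,-24,0],"turn": [0,0,0],"hand": 0.2}
    - {"translation": [30,-24,0],"turn": [0,0,0],"hand": 0.2}
    - {"translation": [0,0,0],"turn": [0,0,-0.115],"hand": 0.2}
    - {"translation": [0,0,0],"turn": [0,0,-0.115],"hand": 0.2}
    - {"translation": [0,0,0],"turn": [0,0,-0.115],"hand": 0.2}

```text
time_s: 0.93
eef_pos: [329.2, -251.0, 219.3]
ee_rot: [-0.0, 0.933, 0.361, -0.0]
force: [-0.7, -0.6, -0.4]
grip_width: 0.202
grip_force: 0.0
```

```bash
cat >> h.py <<'E'
from scipy.spatial.transform import Rotation as Ro
TH=-0.156; J0=np.array([502.8,141.9])
def Rz(a): return np.array([[np.cos(a),-np.sin(a)],[np.sin(a),np.cos(a)]])
def j2w(x,y): return J0+Rz(TH)@[x,y]
def w2j(p): return Rz(TH).T@(np.asarray(p)[:2]-J0)
def st():
    s=sense(); q=s["ee_rot"]; R=Ro.from_quat([q[1],q[2],q[3],q[0]]).as_matrix(); return s,R,np.arctan2(R[1,0],R[0,0])
def go(p,yaw):
    s,R,y=st(); d=R.T@(np.asarray(p)-s["eef_pos"])
    print("t",round(s["time_s"],2),"pos",np.round(s["eef_pos"],1),"yaw",round(y,3),"jig",np.round(w2j(s["eef_pos"]),1),"F",np.round(s["force"],1),"grip",round(s["grip_width"],3),s["grip_force"])
    a=y-yaw; Rt=Ro.from_rotvec([0,0,a]).as_matrix(); print("turn z",round(a,3)," tool shift before turn",np.round(d,1)," after turn",np.round(Rt.T@d,1))
E
python3 - <<'E'
from h import *; from meas import measure
t=np.load("top0.npy",allow_pickle=True).item(); s=np.load("scene0.npy",allow_pickle=True).item()
# end stop as check of the jig pose
measure(t,dict(stop=((0,0,40),(180,50,115),20,(228,177,247,218))))
print("predicted stop",j2w(-5,68))
for c in(t,s):
    P=cloud(c); q=(P[...,:2]-J0)@Rz(TH); z=P[...,2]
    m=(z>15)&(z<26)
    a=m&(abs(q[...,1])<20)&(abs(q[...,0]-50)<25); b=m&(abs(q[...,0]+30)<18)&(abs(q[...,1]-68)<20)
    k=m&(abs(q[...,0]-10)<26)&(abs(q[...,1]-35)<17)
    print("fence x",np.percentile(q[a][:,0],[5,50,95]),"stop y",np.percentile(q[b][:,1],[5,50,95]),"blank",q[k].mean(0))
    e=(z>4)&(z<12)&(abs(q[...,0])<40)&(q[...,1]<-40)&(q[...,1]>-100); f=(z>4)&(z<12)&(abs(q[...,1])<40)&(q[...,0]<-30)&(q[...,0]>-80)
    print("plate edges y",np.percentile(q[e][:,1],2),"x",np.percentile(q[f][:,0],2))
go([*j2w(8,5),130],1.415)
E
```

```text
stop centre 499.2 211.8 size 21.7 x 92.6 longdir 2.951 rad
predicted stop [508.42574299 209.85109282]
fence x [43.04945467 50.4645423  57.8599377 ] stop y [60.50099705 68.03725088 75.81889539] blank [10.81238473 34.27542207]
plate edges y -90.93928793265637 x -69.77023328103532
fence x [41.3670741  47.36860955 57.51866204] stop y [63.02956164 72.80634596 78.62690014] blank [ 8.84295991 38.51687928]
plate edges y -75.96776495064435 x -60.17147922037912
t 0.93 pos [ 329.2 -251.   219.3] yaw 0.738 jig [-110.5 -415.1] F [-0.7 -0.6 -0.4] grip 0.202 0.0
turn z -0.677  tool shift before turn [ 401.7 -170.7   89.3]  after turn [420.1 118.6  89.3]
```

Request:
move_arm:
  moves:
    - {"translation": [0,0,0],"turn": [0,0,-0.113],"hand": 0.2}
    - {"translation": [0,0,0],"turn": [0,0,-0.113],"hand": 0.2}
    - {"translation": [0,0,0],"turn": [0,0,-0.113],"hand": 0.2}
    - {"translation": [0,0,0],"turn": [0,0,-0.113],"hand": 0.2}
    - {"translation": [0,0,0],"turn": [0,0,-0.113],"hand": 0.2}
    - {"translation": [0,0,0],"turn": [0,0,-0.113],"hand": 0.2}
    - {"translation": [35,10,0],"turn": [0,0,0],"hand": 0.2}
    - {"translation": [35,10,0],"turn": [0,0,0],"hand": 0.2}
    - {"translation": [35,10,0],"turn": [0,0,0],"hand": 0.2}
    - {"translation": [35,10,0],"turn": [0,0,0],"hand": 0.2}

```text
time_s: 1.77
eef_pos: [391.2, -118.5, 219.3]
ee_rot: [-0.0, 0.762, 0.647, -0.0]
force: [0.5, 0.5, -0.3]
grip_width: 0.196
grip_force: 0.0
```

Request:
move_arm:
  moves:
    - {"translation": [35,10,0],"turn": [0,0,0],"hand": 0.2}
    - {"translation": [35,10,0],"turn": [0,0,0],"hand": 0.2}
    - {"translation": [35,10,0],"turn": [0,0,0],"hand": 0.2}
    - {"translation": [35,10,0],"turn": [0,0,0],"hand": 0.2}
    - {"translation": [35,10,10],"turn": [0,0,0],"hand": 0.2}
    - {"translation": [35,10,20],"turn": [0,0,0],"hand": 0.2}
    - {"translation": [35,10,30],"turn": [0,0,0],"hand": 0.2}
    - {"translation": [20,5,30],"turn": [0,0,0],"hand": 0.2}
    - {"translation": [0,0,0],"turn": [0,0,0],"hand": 0.2}

```text
time_s: 2.52
eef_pos: [503.8, 128.5, 127.2]
ee_rot: [-0.003, 0.761, 0.649, -0.003]
force: [0.2, 1.5, -0.8]
grip_width: 0.198
grip_force: 0.0
```

Run:
```python
from h import *
go([*j2w(8,4),31],1.415)
```

```text
t 2.52 pos [503.8 128.5 127.2] yaw 1.412 jig [  3.  -13.1] F [ 0.2  1.5 -0.8] grip 0.198 0.0
turn z -0.003  tool shift before turn [17.2  5.8 96.1]  after turn [17.2  5.8 96.1]
```

Request:
move_arm:
  moves:
    - {"translation": [9,3,20],"turn": [0,0,0],"hand": 0.2}
    - {"translation": [8,3,20],"turn": [0,0,0],"hand": 0.2}
    - {"translation": [0,0,20],"turn": [0,0,0],"hand": 0.2}
    - {"translation": [0,0,20],"turn": [0,0,0],"hand": 0.2}
    - {"translation": [0,0,10],"turn": [0,0,0],"hand": 0.2}
    - {"translation": [0,0,4],"turn": [0,0,0],"hand": 0.2}
    - {"translation": [0,0,0],"turn": [0,0,0],"hand": 0.2}
    - {"translation": [0,0,0],"turn": [0,0,0],"hand": 0.2}

```text
time_s: 3.18
eef_pos: [515.2, 141.2, 40.0]
ee_rot: [0.0, 0.762, 0.647, 0.001]
force: [0.9, 0.5, -0.0]
grip_width: 0.202
grip_force: 0.0
```

Run:
```python
from h import *
go([*j2w(8,24),31],1.415)
```

```text
t 3.18 pos [515.2 141.2  40. ] yaw 1.409 jig [12.3  1.2] F [ 0.9  0.5 -0. ] grip 0.202 0.0
turn z -0.006  tool shift before turn [22.8 -4.5  9. ]  after turn [22.8 -4.3  9. ]
```

Request:
move_arm:
  moves:
    - {"translation": [0,-2,4],"turn": [0,0,0],"hand": 0.2}
    - {"translation": [0,-2,5],"turn": [0,0,0],"hand": 0.2}
    - {"translation": [0,0,0],"turn": [0,0,0],"hand": 0.2}
    - {"translation": [4,0,0],"turn": [0,0,-0.006],"hand": 0.2}
    - {"translation": [4,0,0],"turn": [0,0,0],"hand": 0.2}
    - {"translation": [4,0,0],"turn": [0,0,0],"hand": 0.2}
    - {"translation": [4,0,0],"turn": [0,0,0],"hand": 0.2}
    - {"translation": [3,0,0],"turn": [0,0,0],"hand": 0.2}
    - {"translation": [3,0,0],"turn": [0,0,0],"hand": 0.2}
    - {"translation": [0,0,0],"turn": [0,0,0],"hand": 0.2}

```text
time_s: 4.02
eef_pos: [514.1, 164.3, 29.9]
ee_rot: [0.0, 0.76, 0.65, 0.0]
force: [-0.6, 0.8, 0.2]
grip_width: 0.202
grip_force: 0.0
```

Run:
```python
from h import *
go([*j2w(8,29),31],1.415)
c=capture("top"); cv2.imwrite("pics/push1.png",cv2.resize(c["image"][150:240,215:335],None,fx=5,fy=5,interpolation=cv2.INTER_CUBIC))
```

```text
t 4.02 pos [514.1 164.3  29.9] yaw 1.415 jig [ 7.7 23.9] F [-0.6  0.8  0.2] grip 0.202 0.0
turn z 0.0  tool shift before turn [ 5.1  0.3 -1.1]  after turn [ 5.1  0.3 -1.1]
```

Now the final few millimetres, watching the force.

Request:
move_arm:
  moves:
    - {"translation": [1.5,0,0],"turn": [0,0,0],"hand": 0.2}
    - {"translation": [1.5,0,0],"turn": [0,0,0],"hand": 0.2}
    - {"translation": [1,0,0],"turn": [0,0,0],"hand": 0.2}
    - {"translation": [1,0,0],"turn": [0,0,0],"hand": 0.2}
    - {"translation": [0,0,0],"turn": [0,0,0],"hand": 0.2}

```text
time_s: 4.48
eef_pos: [514.8, 168.8, 29.9]
ee_rot: [-0.0, 0.76, 0.65, -0.0]
force: [-0.4, -0.9, 0.1]
grip_width: 0.2
grip_force: 0.0
```

Run:
```python
from h import *
go([*j2w(8,29),31],1.415)
```

```text
t 4.48 pos [514.8 168.8  29.9] yaw 1.415 jig [ 7.7 28.4] F [-0.4 -0.9  0.1] grip 0.2 0.0
turn z -0.0  tool shift before turn [ 0.6  0.3 -1.1]  after turn [ 0.6  0.3 -1.1]
```

Request:
move_arm:
  moves:
    - {"translation": [1,0,0],"turn": [0,0,0],"hand": 0.2}
    - {"translation": [1,0,0],"turn": [0,0,0],"hand": 0.2}
    - {"translation": [0.5,0,0],"turn": [0,0,0],"hand": 0.2}
    - {"translation": [0.5,0,0],"turn": [0,0,0],"hand": 0.2}
    - {"translation": [0,0,0],"turn": [0,0,0],"hand": 0.2}

```text
time_s: 4.9
eef_pos: [515.3, 171.7, 29.9]
ee_rot: [-0.0, 0.76, 0.65, 0.0]
force: [0.1, 0.0, 0.3]
grip_width: 0.205
grip_force: 0.0
```

Run:
```python
from h import *
go([*j2w(8,29),31],1.415)
c=capture("scene"); cv2.imwrite("pics/push2.png",cv2.resize(c["image"][195:275,220:350],None,fx=6,fy=6,interpolation=cv2.INTER_CUBIC))
```

```text
t 4.9 pos [515.3 171.7  29.9] yaw 1.415 jig [ 7.7 31.4] F [0.1 0.  0.3] grip 0.205 0.0
turn z -0.0  tool shift before turn [-2.4  0.3 -1.1]  after turn [-2.4  0.3 -1.1]
```

View pics/push2.png

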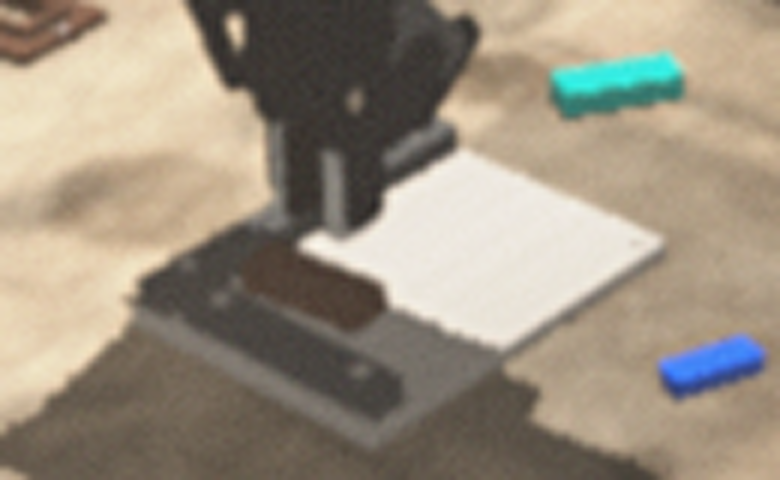

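The blank at crop (315,285) still sits a few millimetres off the stop, and the fingertips are at crop (285,225) and (345,235), just behind it. I'll measure it numerically.

```bash
cat > chk.py <<'E'
from h import *
def chk():
  for n in("scene","top"):
    c=capture(n); np.save(n+"1.npy",c,allow_pickle=True); P=cloud(c); q=(P[...,:2]-J0)@Rz(TH); z=P[...,2]; h=cv2.cvtColor(c["image"],cv2.COLOR_BGR2HSV)
    m=(h[...,0]<22)&(h[...,1]>65)&(z>17)&(z<24)&(abs(q[...,0])<45)&(q[...,1]>-10)&(q[...,1]<66)
    if m.sum()>10:
        r=cv2.minAreaRect(q[m].astype(np.float32)); print(n,m.sum(),"blank",np.round(np.median(q[m],0),1),"rect",np.round(r[0],1),np.round(r[1],1),round(r[2],1))
    f=(z>8)&(z<60)&(abs(q[...,0])<50)&(q[...,1]>-60)&(q[...,1]<55)&(z>26)
    for lo in(26,35,45):
        g=f&(z<lo+10)&(z>=lo)
        if g.sum()>5: print("  finger z",lo,g.sum(),"x",np.round(np.percentile(q[g][:,0],[3,97]),1),"y",np.round(np.percentile(q[g][:,1],[3,97]),1))
if __name__=="__main__": chk()
E
python3 chk.py
```

```text
scene 109 blank [ 9.8 40. ] rect [ 9.9 39.8] [51.6 17.2] 4.4
  finger z 35 19 x [-7.9 19. ] y [24.2 41.5]
  finger z 45 59 x [-14.5  22.1] y [27.3 43.6]
```

Run:
```python
from h import *
c=np.load("scene1.npy",allow_pickle=True).item(); z=cloud(c)
f=lambda x,y:(220+x/6-.4,195+y/6-.4)
for n,p in dict(tipR=(345,237),tipL=(288,228),blankback=(385,292),blankfrontbot=(350,330)).items():
    print(n,[np.round(w2j(cast(c,f(*p),h)[0]),1).tolist() for h in(8,11,15,20,25)])
for p in((340,228),(340,215),(345,200),(285,215)):
    u,v=np.round(f(*p)).astype(int); w=z[v,u]; print(p,np.round(w,1),np.round(w2j(w),1))
```

```text
tipR [[31.5, -0.6], [28.1, 2.7], [23.6, 7.2], [18.0, 12.8], [12.4, 18.4]]
tipL [[52.1, 8.6], [48.6, 11.9], [44.0, 16.3], [38.2, 21.9], [32.4, 27.4]]
blankback [[-5.3, 16.9], [-8.5, 20.1], [-12.8, 24.5], [-18.1, 29.9], [-23.4, 35.4]]
blankfrontbot [[-12.6, 42.7], [-15.7, 45.8], [-19.9, 50.0], [-25.2, 55.2], [-30.4, 60.5]]
(340, 228) [504.6 180.   43.9] [-4.1 37.9]
(340, 215) [503.2 181.6  52.6] [-5.8 39.2]
(345, 200) [502.3 179.   56.5] [-6.3 36.5]
(285, 215) [526.7 181.6  45.1] [17.5 43. ]
```

Run:
```python
from h import *
a=np.load("scene0.npy",allow_pickle=True).item()["image"]; b=np.load("scene1.npy",allow_pickle=True).item()["image"]
w=np.hstack([cv2.resize(i[205:265,235:315],None,fx=5,fy=5,interpolation=cv2.INTER_CUBIC) for i in(a,b)]); cv2.imwrite("pics/cmp.png",w)
```

```text
(no output)
```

View pics/cmp.png

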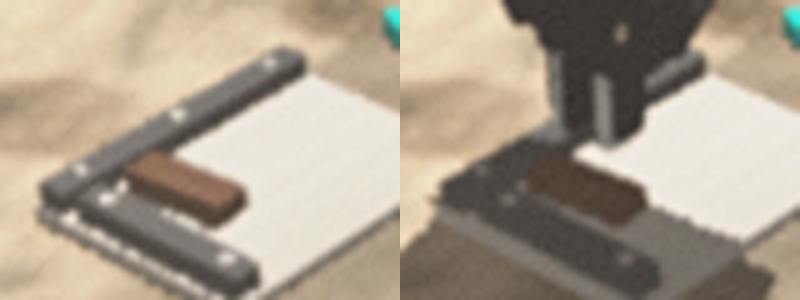

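Comparing the two views, the blank hasn't moved: it spans columns 130–245 before and 530–645 now. The finger bottoms sit above it, at a depth-measured height of about 40 mm. I'll back off and measure the tip height properly.

Request:
move_arm:
  moves:
    - {"translation": [-8,0,0],"turn": [0,0,0],"hand": 0.2}
    - {"translation": [-10,0,0],"turn": [0,0,0],"hand": 0.2}
    - {"translation": [-10,0,0],"turn": [0,0,0],"hand": 0.2}
    - {"translation": [0,0,0],"turn": [0,0,0],"hand": 0.2}
    - {"translation": [0,0,0],"turn": [0,0,0],"hand": 0.2}

```text
time_s: 5.47
eef_pos: [511.0, 143.2, 30.0]
ee_rot: [-0.0, 0.761, 0.649, 0.0]
force: [-1.0, -0.1, 0.1]
grip_width: 0.198
grip_force: 0.0
```

Run:
```python
from h import *
go([*j2w(8,4),31],1.415)
s,R,y=st()
for n in("scene","top"):
    c=capture(n); np.save(n+"1.npy",c,allow_pickle=True); P=cloud(c); q=(P[...,:2]-J0)@Rz(TH); z=P[...,2]
    dark=c["image"].max(2)<75
    for lo in range(10,130,10):
        g=(z>=lo)&(z<lo+10)&(abs(q[...,0]-8)<62)&(abs(q[...,1]-4)<50)&~((lo<25)&((q[...,0]>40)|(abs(q[...,1]-35)<17)))
        if g.sum()>3: print(n,lo,g.sum(),"x",np.round(np.percentile(q[g][:,0],[2,98]),1),"y",np.round(np.percentile(q[g][:,1],[2,98]),1))
c=np.load("scene1.npy",allow_pickle=True).item(); a=c["image"]; 
cv2.imwrite("pics/back.png",cv2.resize(a[175:265,230:350],None,fx=6,fy=6,interpolation=cv2.INTER_CUBIC))
```

```text
t 5.47 pos [511.  143.2  30. ] yaw 1.413 jig [7.9 2.5] F [-1.  -0.1  0.1] grip 0.198 0.0
turn z -0.002  tool shift before turn [ 1.5  0.1 -1. ]  after turn [ 1.5  0.1 -1. ]
scene 10 5 x [-29.   39.2] y [-18.8   4. ]
scene 40 43 x [-12.2  24.6] y [-2.8 14.7]
scene 50 72 x [-14.3  28.9] y [-2.9 15.1]
scene 60 74 x [-15.3  27.3] y [-3.5 15.1]
scene 70 76 x [-15.5  27.2] y [-3.5 14.2]
scene 80 80 x [-25.5  42.7] y [-2.4 17.3]
scene 90 146 x [-35.6  49.6] y [-6.5 17.1]
scene 100 139 x [-42.5  55.1] y [-8.7 20.5]
scene 110 177 x [-48.2  59.9] y [-9.1 21.1]
scene 120 176 x [-52.8  65.5] y [-1.8 21.1]
top 10 4 x [-21.6   5.1] y [-45.6 -43.7]
```

View pics/back.png

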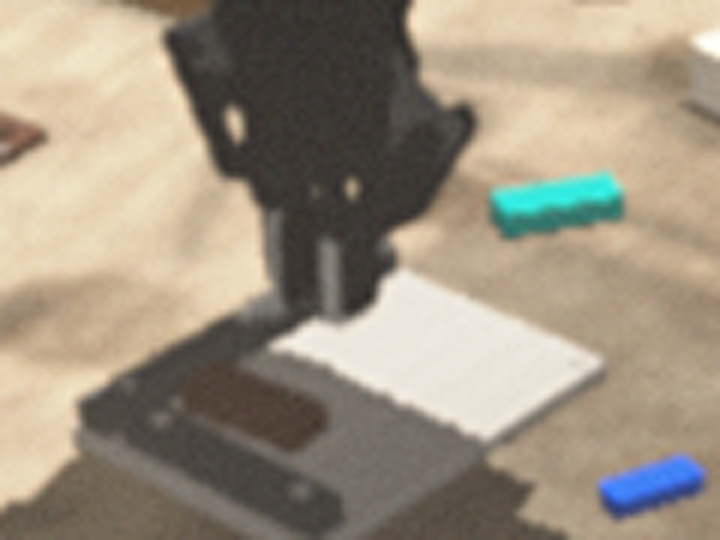

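Both depth and picture put the fingertips (crop (335,315)) about 10 mm above the reported TCP instead of 19 mm below it. I'll trust the measurement and lower in small checked steps.

Request:
move_arm:
  moves:
    - {"translation": [0,0,4],"turn": [0,0,0],"hand": 0.2}
    - {"translation": [0,0,4],"turn": [0,0,0],"hand": 0.2}
    - {"translation": [0,0,4],"turn": [0,0,0],"hand": 0.2}
    - {"translation": [0,0,4],"turn": [0,0,0],"hand": 0.2}
    - {"translation": [0,0,4],"turn": [0,0,0],"hand": 0.2}
    - {"translation": [0,0,0],"turn": [0,0,0],"hand": 0.2}

```text
time_s: 6.07
eef_pos: [510.4, 144.0, 8.9]
ee_rot: [-0.0, 0.76, 0.65, -0.001]
force: [-0.4, 0.1, -0.3]
grip_width: 0.199
grip_force: 0.0
```

```bash
cat > tip.py <<'E'
from h import *
go([*j2w(8,29),31],1.415)
c=capture("scene"); np.save("scene1.npy",c,allow_pickle=True); P=cloud(c); q=(P[...,:2]-J0)@Rz(TH)-w2j(sense()["eef_pos"]); z=P[...,2]
dark=c["image"].max(2)<95
g=dark&(abs(q[...,0])<25)&(abs(q[...,1])<16)&(z>12)&(z<80)
print("tip z pct",np.round(np.percentile(z[g],[1,3,10]),1),g.sum())
cv2.imwrite("pics/tip.png",cv2.resize(c["image"][175:265,230:350],None,fx=6,fy=6,interpolation=cv2.INTER_CUBIC))
E
python3 tip.py
```

```text
t 6.07 pos [510.4 144.    8.9] yaw 1.415 jig [7.2 3.3] F [-0.4  0.1 -0.3] grip 0.199 0.0
turn z -0.0  tool shift before turn [ 25.7   0.8 -22.1]  after turn [ 25.7   0.8 -22.1]
tip z pct [22.5 25.2 31.7] 315
```

The tip is about 12 mm above the reported TCP, and there was no contact on the way down. I'll go 8 mm lower, then push.

Request:
move_arm:
  moves:
    - {"translation": [0,0,2],"turn": [0,0,0],"hand": 0.2}
    - {"translation": [0,0,2],"turn": [0,0,0],"hand": 0.2}
    - {"translation": [0,0,2],"turn": [0,0,0],"hand": 0.2}
    - {"translation": [0,0,1],"turn": [0,0,0],"hand": 0.2}
    - {"translation": [0,0,1],"turn": [0,0,0],"hand": 0.2}
    - {"translation": [0,0,0],"turn": [0,0,0],"hand": 0.2}

```text
time_s: 6.62
eef_pos: [510.9, 144.0, 1.7]
ee_rot: [-0.0, 0.76, 0.65, -0.0]
force: [0.1, 0.6, -0.3]
grip_width: 0.206
grip_force: 0.0
```

```bash
python3 tip.py
```

```text
t 6.62 pos [510.9 144.    1.7] yaw 1.415 jig [7.6 3.3] F [ 0.1  0.6 -0.3] grip 0.206 0.0
turn z -0.0  tool shift before turn [ 25.7   0.3 -29.3]  after turn [ 25.7   0.3 -29.3]
tip z pct [14.6 19.2 24.3] 356
```

Request:
move_arm:
  moves:
    - {"translation": [3,0,0],"turn": [0,0,0],"hand": 0.2}
    - {"translation": [3,0,0],"turn": [0,0,0],"hand": 0.2}
    - {"translation": [3,0,0],"turn": [0,0,0],"hand": 0.2}
    - {"translation": [3,0,0],"turn": [0,0,0],"hand": 0.2}
    - {"translation": [3,0,0],"turn": [0,0,0],"hand": 0.2}
    - {"translation": [3,0,0],"turn": [0,0,0],"hand": 0.2}
    - {"translation": [2,0,0],"turn": [0,0,0],"hand": 0.2}
    - {"translation": [1,0,0],"turn": [0,0,0],"hand": 0.2}
    - {"translation": [0,0,0],"turn": [0,0,0],"hand": 0.2}

```text
time_s: 7.42
eef_pos: [514.2, 165.0, 1.9]
ee_rot: [-0.0, 0.76, 0.65, 0.0]
force: [-0.6, 0.9, 0.9]
grip_width: 0.198
grip_force: 0.0
```

```bash
python3 tip.py; python3 chk.py
```

```text
t 7.42 pos [514.2 165.    1.9] yaw 1.415 jig [ 7.7 24.6] F [-0.6  0.9  0.9] grip 0.198 0.0
turn z 0.0  tool shift before turn [  4.4   0.3 -29.1]  after turn [  4.4   0.3 -29.1]
tip z pct [16.  18.1 21.5] 374
scene 122 blank [ 9.1 48.1] rect [ 6.  48.7] [22.8 64.1] 83.3
  finger z 26 77 x [-15.9  28. ] y [18.6 36.7]
  finger z 35 82 x [-15.6  26.8] y [18.5 36.6]
  finger z 45 64 x [-14.2  24.9] y [19.4 37.2]
```

Blank has moved about 8 mm. I'll keep going gently until the force shows contact.

Request:
move_arm:
  moves:
    - {"translation": [1,0,0],"turn": [0,0,0],"hand": 0.2}
    - {"translation": [1,0,0],"turn": [0,0,0],"hand": 0.2}
    - {"translation": [1,0,0],"turn": [0,0,0],"hand": 0.2}
    - {"translation": [1,0,0],"turn": [0,0,0],"hand": 0.2}
    - {"translation": [0,0,0],"turn": [0,0,0],"hand": 0.2}

```text
time_s: 7.98
eef_pos: [514.9, 168.9, 1.9]
ee_rot: [-0.0, 0.76, 0.65, 0.0]
force: [0.5, -0.3, 0.0]
grip_width: 0.199
grip_force: 0.0
```

Request:
move_arm:
  moves:
    - {"translation": [0.7,0,0],"turn": [0,0,0],"hand": 0.2}
    - {"translation": [0.7,0,0],"turn": [0,0,0],"hand": 0.2}
    - {"translation": [0,0,0],"turn": [0,0,0],"hand": 0.2}

```text
time_s: 8.23
eef_pos: [515.1, 170.2, 1.9]
ee_rot: [-0.0, 0.76, 0.65, 0.0]
force: [1.3, -0.3, -1.2]
grip_width: 0.196
grip_force: 0.0
```

```bash
python3 tip.py; python3 chk.py
```

```text
t 8.23 pos [515.1 170.2   1.9] yaw 1.415 jig [ 7.7 29.8] F [ 1.3 -0.3 -1.2] grip 0.196 0.0
turn z -0.0  tool shift before turn [ -0.8   0.3 -29.1]  after turn [ -0.8   0.3 -29.1]
tip z pct [15.3 18.4 21.3] 379
scene 107 blank [10.7 52.7] rect [11.8 49.1] [27.  52.1] 84.4
  finger z 26 75 x [-14.9  22. ] y [23.8 42.4]
  finger z 35 80 x [-14.4  27.5] y [23.6 42.3]
  finger z 45 64 x [-15.   27.5] y [24.5 41.3]
```

Request:
move_arm:
  moves:
    - {"translation": [0.8,0,0],"turn": [0,0,0],"hand": 0.2}
    - {"translation": [0.8,0,0],"turn": [0,0,0],"hand": 0.2}
    - {"translation": [0,0,0],"turn": [0,0,0],"hand": 0.2}

```text
time_s: 8.63
eef_pos: [515.2, 170.8, 1.9]
ee_rot: [0.0, 0.76, 0.65, -0.001]
force: [-0.6, -6.4, 1.3]
grip_width: 0.202
grip_force: 3.3
```

Request:
move_arm:
  moves:
    - {"translation": [0.8,0,0],"turn": [0,0,0],"hand": 0.2}
    - {"translation": [0.8,0,0],"turn": [0,0,0],"hand": 0.2}
    - {"translation": [0,0,0],"turn": [0,0,0],"hand": 0.2}

```text
time_s: 8.88
eef_pos: [515.2, 171.0, 1.9]
ee_rot: [0.001, 0.76, 0.65, -0.002]
force: [-2.4, -15.9, 4.1]
grip_width: 0.203
grip_force: 8.1
```

```bash
python3 tip.py; python3 chk.py
```

```text
t 8.88 pos [515.2 171.    1.9] yaw 1.416 jig [ 7.7 30.7] F [ -2.4 -15.9   4.1] grip 0.203 8.128802413120866
turn z 0.001  tool shift before turn [ -1.8   0.2 -29.1]  after turn [ -1.8   0.2 -29.1]
tip z pct [14.6 17.3 20.9] 383
scene 108 blank [ 8.6 52.9] rect [11.1 52.1] [19.2 50.8] 87.0
  finger z 26 79 x [-15.   28.5] y [23.8 43.6]
  finger z 35 80 x [-14.8  28.5] y [24.  44.1]
  finger z 45 55 x [-15.   22.5] y [25.3 44.1]
```

The blank is on the stop and pressing with about 16 N. Next I'll back off, rise and go over to the steel block.

Request:
move_arm:
  moves:
    - {"translation": [0,0,0],"turn": [0,0,0],"hand": 0.2}
    - {"translation": [0,0,0],"turn": [0,0,0],"hand": 0.2}
    - {"translation": [-4,0,0],"turn": [0,0,0],"hand": 0.2}
    - {"translation": [-8,0,0],"turn": [0,0,0],"hand": 0.2}
    - {"translation": [-10,0,-10],"turn": [0,0,0],"hand": 0.2}
    - {"translation": [-20,0,-30],"turn": [0,0,0],"hand": 0.65}
    - {"translation": [-20,0,-30],"turn": [0,0,0],"hand": 0.65}
    - {"translation": [-20,0,-30],"turn": [0,0,0],"hand": 0.65}
    - {"translation": [-38,0,0],"turn": [0,0,0],"hand": 0.65}
    - {"translation": [-38,0,0],"turn": [0,0,0],"hand": 0.65}

```text
time_s: 9.87
eef_pos: [491.4, 15.7, 104.4]
ee_rot: [0.002, 0.76, 0.65, 0.002]
force: [0.8, -0.1, -1.1]
grip_width: 0.651
grip_force: 0.0
```

Run:
```python
from h import *
go([486.4,-159.8,60],1.25)
```

```text
t 9.87 pos [491.4  15.7 104.4] yaw 1.416 jig [   8.3 -126.4] F [ 0.8 -0.1 -1.1] grip 0.651 0.0
turn z 0.166  tool shift before turn [-174.2   21.9   44.5]  after turn [-168.2   50.4   44.5]
```

Request:
move_arm:
  moves:
    - {"translation": [0,0,0],"turn": [0,0,0.083],"hand": 0.65}
    - {"translation": [0,0,0],"turn": [0,0,0.083],"hand": 0.65}
    - {"translation": [-30,9,0],"turn": [0,0,0],"hand": 0.65}
    - {"translation": [-30,9,0],"turn": [0,0,0],"hand": 0.65}
    - {"translation": [-30,9,0],"turn": [0,0,0],"hand": 0.65}
    - {"translation": [-30,9,0],"turn": [0,0,0],"hand": 0.65}
    - {"translation": [-20,6,10],"turn": [0,0,0],"hand": 0.65}
    - {"translation": [-15,4,20],"turn": [0,0,0],"hand": 0.65}
    - {"translation": [0,0,0],"turn": [0,0,0],"hand": 0.65}
    - {"translation": [0,0,0],"turn": [0,0,0],"hand": 0.65}

```text
time_s: 10.7
eef_pos: [484.9, -144.8, 72.0]
ee_rot: [-0.001, 0.812, 0.584, -0.0]
force: [-0.5, -0.5, 0.7]
grip_width: 0.646
grip_force: 0.0
```

Run:
```python
from h import *; from chk import chk
go([486.4,-159.8,30],1.25)
chk()
c=np.load("top1.npy",allow_pickle=True).item()
from meas import measure
measure(c,dict(blank=((0,65,40),(20,160,120),20,(235,168,268,205))))
cv2.imwrite("pics/a.png",cv2.resize(c["image"][150:240,215:315],None,fx=6,fy=6,interpolation=cv2.INTER_CUBIC))
```

```text
t 10.7 pos [ 484.9 -144.8   72. ] yaw 1.247 jig [  26.9 -286. ] F [-0.5 -0.5  0.7] grip 0.646 0.0
turn z -0.003  tool shift before turn [-13.8   6.2  42. ]  after turn [-13.8   6.2  42. ]
scene 117 blank [11.4 53.2] rect [10.5 53.6] [20.4 54.7] 89.5
top 166 blank [12.3 50.3] rect [12.5 50.5] [48.  18.9] 1.5
blank centre 522.9 190.1 size 19.3 x 48.9 longdir 2.983 rad
```

View pics/a.png

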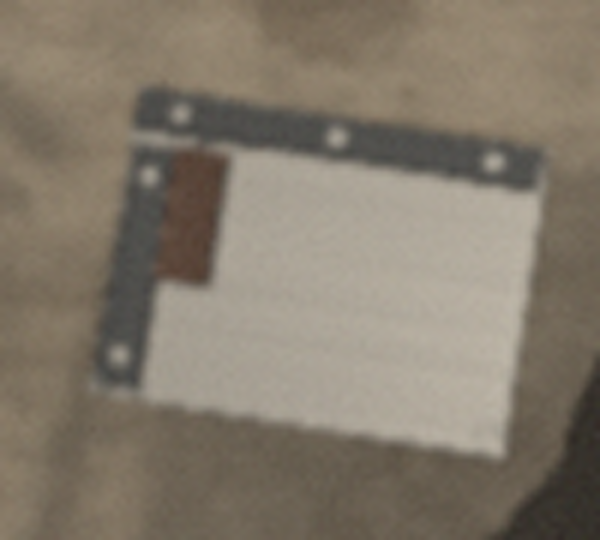

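The blank, at crop (190,215), lies flush along the end stop. Next: align over the steel block and start down.

Request:
move_arm:
  moves:
    - {"translation": [-7,3,0],"turn": [0,0,0],"hand": 0.65}
    - {"translation": [-7,3,10],"turn": [0,0,0],"hand": 0.65}
    - {"translation": [0,0,15],"turn": [0,0,0],"hand": 0.65}
    - {"translation": [0,0,15],"turn": [0,0,0],"hand": 0.65}
    - {"translation": [0,0,0],"turn": [0,0,0],"hand": 0.65}
    - {"translation": [0,0,0],"turn": [0,0,0],"hand": 0.65}

```text
time_s: 11.3
eef_pos: [486.7, -159.6, 31.5]
ee_rot: [-0.001, 0.811, 0.585, -0.0]
force: [-0.1, 0.3, 0.0]
grip_width: 0.647
grip_force: 0.0
```

```bash
cat > tip2.py <<'E'
from h import *
go([486.4,-159.8,3],1.25)
s,R,y=st(); c=capture("scene"); P=cloud(c); q=(P[...,:2]-s["eef_pos"][:2])@Rz(y); z=P[...,2]  # local: col0 tool x, col1 = -tool y
dark=c["image"].max(2)<95
for lo in range(8,76,6):
    g=(z>=lo)&(z<lo+6)&(abs(q[...,0])<16)&(abs(q[...,1])<50)&dark
    if g.sum()>2: print(lo,g.sum(),"along",np.round(np.percentile(q[g][:,0],[2,98]),1),"across",np.round(np.percentile(q[g][:,1],[2,98]),1))
k=(z>26)&(z<36)&~dark&(abs(q[...,0])<40)&(abs(q[...,1])<25); print("block top",k.sum(),np.round(q[k].mean(0),1) if k.any() else "")
cv2.imwrite("pics/g.png",cv2.resize(c["image"][140:215,315:415],None,fx=7,fy=7,interpolation=cv2.INTER_CUBIC))
E
python3 tip2.py
```

```text
t 11.3 pos [ 486.7 -159.6   31.5] yaw 1.249 jig [  30.9 -300.4] F [-0.1  0.3  0. ] grip 0.647 0.0
turn z -0.001  tool shift before turn [-0.3 -0.2 28.5]  after turn [-0.3 -0.2 28.5]
50 11 along [-8.6  8.1] across [-30.3  40.1]
56 20 along [-5.2  9.9] across [-31.9  41.3]
62 25 along [-6.9 10.3] across [-31.3  44.9]
68 26 along [-8.4 12.4] across [-30.   42.8]
74 24 along [-7.1  9.6] across [-31.4  42.5]
block top 142 [5.2 3. ]
```

View pics/g.png

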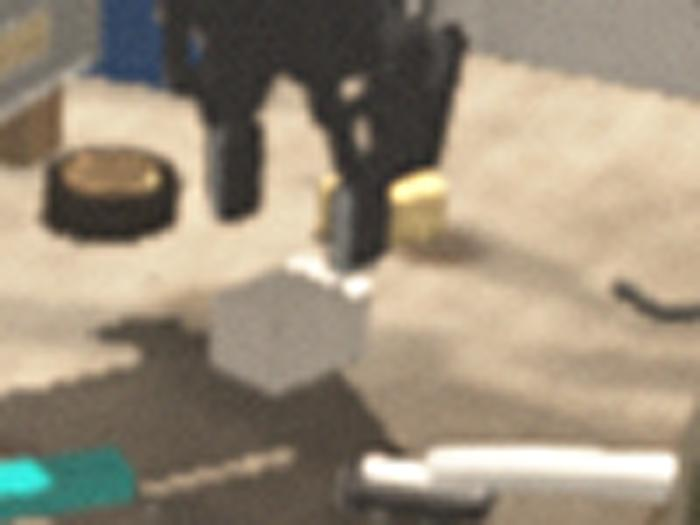

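The tips are about 18 mm above the reported TCP at this opening and centred across the block. The left tip is at crop (235,215) and the right at (360,265). Now descend and grip.

Request:
move_arm:
  moves:
    - {"translation": [0,0,8],"turn": [0,0,0],"hand": 0.65}
    - {"translation": [0,0,8],"turn": [0,0,0],"hand": 0.65}
    - {"translation": [0,0,7],"turn": [0,0,0],"hand": 0.65}
    - {"translation": [0,0,5],"turn": [0,0,0],"hand": 0.65}
    - {"translation": [0,0,0],"turn": [0,0,0],"hand": 0.65}
    - {"translation": [0,0,0],"turn": [0,0,0],"hand": 0.65}

```text
time_s: 11.85
eef_pos: [486.7, -159.6, 3.6]
ee_rot: [-0.0, 0.811, 0.585, -0.0]
force: [0.2, 0.4, 0.1]
grip_width: 0.648
grip_force: 0.0
```

```bash
python3 tip2.py
```

```text
t 11.85 pos [ 486.7 -159.6    3.6] yaw 1.249 jig [  31.  -300.3] F [0.2 0.4 0.1] grip 0.648 0.0
turn z -0.001  tool shift before turn [-0.3 -0.3  0.6]  after turn [-0.3 -0.3  0.6]
20 7 along [-6.4 11. ] across [-29.9  29. ]
26 21 along [-5.5 10.6] across [-30.6  40.7]
32 21 along [-6.1 10.6] across [-30.7  40.6]
38 21 along [-9.1 10.8] across [-31.   42.8]
44 23 along [-6.4 11.4] across [-30.3  43.2]
50 21 along [-6.5  9.8] across [-30.1  42.6]
56 24 along [-4.6 13.6] across [-32.   42.8]
62 31 along [-10.3  15.3] across [-48.   48.5]
68 35 along [-9.3 15.1] across [-48.2  48.1]
74 28 along [-8.8 15.1] across [-48.5  42.7]
block top 114 [9.  0.7]
```

Request:
move_arm:
  moves:
    - {"translation": [0,0,2.5],"turn": [0,0,0],"hand": 0.65}
    - {"translation": [0,0,0],"turn": [0,0,0],"hand": 0.5}
    - {"translation": [0,0,0],"turn": [0,0,0],"hand": 0.3}
    - {"translation": [0,0,0],"turn": [0,0,0],"hand": 0.3}
    - {"translation": [0,0,0],"turn": [0,0,0],"hand": 0.3}
    - {"translation": [0,0,0],"turn": [0,0,0],"hand": 0.3}
    - {"translation": [0,0,0],"turn": [0,0,0],"hand": 0.3}
  grip_force: 100

```text
time_s: 12.48
eef_pos: [486.9, -159.7, 1.9]
ee_rot: [0.0, 0.811, 0.585, 0.0]
force: [-2.6, -0.4, 6.1]
grip_width: 0.385
grip_force: 100.7
```

```bash
python3 tip2.py
```

```text
t 12.48 pos [ 486.9 -159.7    1.9] yaw 1.249 jig [  31.2 -300.4] F [-2.6 -0.4  6.1] grip 0.385 100.70528626441956
turn z -0.001  tool shift before turn [-0.3 -0.5 -1.1]  after turn [-0.3 -0.5 -1.1]
20 6 along [-3.8  8.9] across [25.2 30.3]
26 13 along [-3.3 10.2] across [-18.   31.6]
32 27 along [-6.8 12.9] across [-20.3  31. ]
38 19 along [-8.4  8.1] across [-18.7  29.7]
44 24 along [-6.3 11.8] across [-18.7  31.2]
50 21 along [-5.  10.9] across [-21.8  29.2]
56 27 along [-9.2 13.8] across [-38.2  41.3]
62 63 along [-9.9 15.8] across [-43.7  48.2]
68 60 along [-9.  14.1] across [-45.3  48.6]
74 42 along [-6.9 15.8] across [-46.3  48.2]
block top 102 [11.4 -0.1]
```

Gripped at about 33–35 mm with 100 N. Now lift and carry.

Request:
move_arm:
  moves:
    - {"translation": [0,0,-5],"turn": [0,0,0],"hand": 0.3}
    - {"translation": [0,0,-15],"turn": [0,0,0],"hand": 0.3}
    - {"translation": [0,0,-20],"turn": [0,0,0],"hand": 0.3}
    - {"translation": [0,0,-20],"turn": [0,0,0],"hand": 0.3}
    - {"translation": [0,0,0],"turn": [0,0,-0.083],"hand": 0.3}
    - {"translation": [0,0,0],"turn": [0,0,-0.083],"hand": 0.3}
    - {"translation": [0,0,0],"turn": [0,0,0],"hand": 0.3}
    - {"translation": [0,0,0],"turn": [0,0,0],"hand": 0.3}

```text
time_s: 13.2
eef_pos: [486.6, -159.5, 61.2]
ee_rot: [-0.0, 0.761, 0.649, -0.0]
force: [-0.2, 0.1, -4.4]
grip_width: 0.388
grip_force: 100.2
```

Run:
```python
from h import *
go([*j2w(16,4),62],1.415)
```

```text
t 13.2 pos [ 486.6 -159.5   61.2] yaw 1.412 jig [  30.8 -300.2] F [-0.2  0.1 -4.4] grip 0.388 100.20983219146729
turn z -0.003  tool shift before turn [304.2 -15.5  -0.7]  after turn [304.2 -14.7  -0.7]
```

Request:
move_arm:
  moves:
    - {"translation": [15,-1,0],"turn": [0,0,-0.003],"hand": 0.3}
    - {"translation": [32,-1.5,0],"turn": [0,0,0],"hand": 0.3}
    - {"translation": [34,-1.5,0],"turn": [0,0,0],"hand": 0.3}
    - {"translation": [34,-1.5,0],"turn": [0,0,0],"hand": 0.3}
    - {"translation": [34,-1.5,0],"turn": [0,0,0],"hand": 0.3}
    - {"translation": [34,-1.5,0],"turn": [0,0,0],"hand": 0.3}
    - {"translation": [34,-1.5,0],"turn": [0,0,0],"hand": 0.3}
    - {"translation": [34,-1.5,0],"turn": [0,0,0],"hand": 0.3}
    - {"translation": [30,-1.5,0],"turn": [0,0,0],"hand": 0.3}
    - {"translation": [20,-1,0],"turn": [0,0,0],"hand": 0.3}

```text
time_s: 14.03
eef_pos: [518.5, 142.7, 61.1]
ee_rot: [-0.0, 0.759, 0.651, -0.0]
force: [1.1, 0.4, -3.9]
grip_width: 0.38
grip_force: 100.2
```

Request:
move_arm:
  moves:
    - {"translation": [0,0,0],"turn": [0,0,0],"hand": 0.3}
    - {"translation": [0,0,0],"turn": [0,0,0],"hand": 0.3}
    - {"translation": [0,0,0],"turn": [0,0,0],"hand": 0.3}
    - {"translation": [0,0,0],"turn": [0,0,0],"hand": 0.3}

```text
time_s: 14.37
eef_pos: [518.9, 139.1, 61.2]
ee_rot: [-0.0, 0.76, 0.65, -0.0]
force: [0.2, -0.7, -3.0]
grip_width: 0.381
grip_force: 100.1
```

Run:
```python
from h import *
go([*j2w(18,6),20],1.415)
c=capture("scene"); P=cloud(c); z=P[...,2]; h=cv2.cvtColor(c["image"],cv2.COLOR_BGR2HSV); q=(P[...,:2]-J0)@Rz(TH)-w2j(sense()["eef_pos"])
k=(abs(q[...,0])<32)&(abs(q[...,1])<40)&(z>30)&(z<100)&(c["image"].min(2)>95)
for lo in range(30,110,5):
    g=k&(z>=lo)&(z<lo+5)
    if g.sum()>2: print(lo,g.sum(),"x",np.round(np.percentile(q[g][:,0],[3,97]),1),"y",np.round(np.percentile(q[g][:,1],[3,97]),1))
cv2.imwrite("pics/carry.png",cv2.resize(c["image"][165:265,225:345],None,fx=6,fy=6,interpolation=cv2.INTER_CUBIC))
```

```text
t 14.37 pos [518.9 139.1  61.2] yaw 1.416 jig [16.3 -0.3] F [ 0.2 -0.7 -3. ] grip 0.381 100.06873369216919
turn z 0.001  tool shift before turn [ 6.3  1.7 41.2]  after turn [ 6.3  1.7 41.2]
55 13 x [-16.6   3.8] y [-21.5  25.7]
60 42 x [-19.   17.4] y [-19.8  27.4]
65 61 x [-19.   13.9] y [-21.8  27. ]
70 46 x [-21.4  16.2] y [-15.9  27.9]
75 46 x [-22.9  15.7] y [-10.8  27.5]
80 41 x [-20.1  17.5] y [-16.4  26.8]
85 139 x [-20.9  16.7] y [-17.5  26.9]
90 24 x [-24.  28.] y [-13.1  17.8]
95 14 x [-30.2  26.7] y [-6.6 12.8]
```

View pics/carry.png

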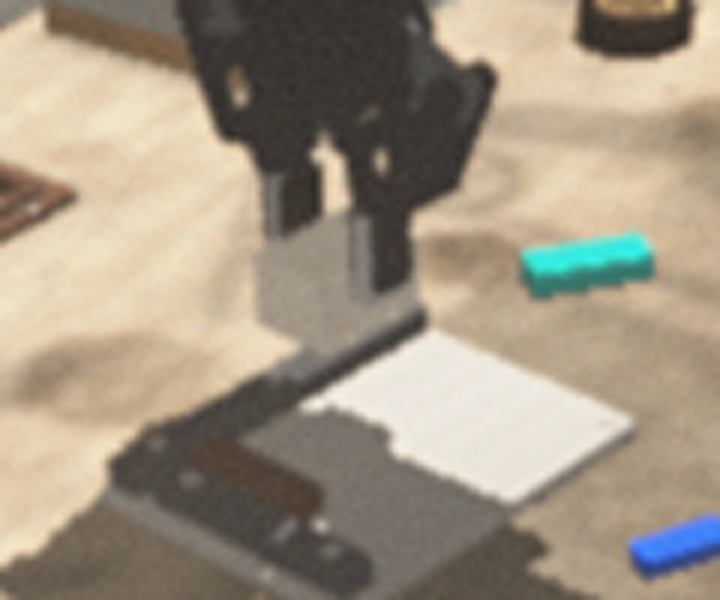

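The block is held level and clear of the fence, and the blank at crop (265,475) is still on the stop. I'll lower it.

Request:
move_arm:
  moves:
    - {"translation": [1,1,10],"turn": [0,0,0],"hand": 0.3}
    - {"translation": [2,1,15],"turn": [0,0,0],"hand": 0.3}
    - {"translation": [2,0,12],"turn": [0,0,0],"hand": 0.3}
    - {"translation": [0,0,8],"turn": [0,0,0],"hand": 0.3}
    - {"translation": [0,0,3],"turn": [0,0,0],"hand": 0.3}
    - {"translation": [0,0,0],"turn": [0,0,0],"hand": 0.3}
    - {"translation": [0,0,0],"turn": [0,0,0],"hand": 0.3}

```text
time_s: 15.0
eef_pos: [521.9, 144.5, 13.6]
ee_rot: [0.0, 0.759, 0.651, 0.0]
force: [0.5, 0.1, -4.0]
grip_width: 0.382
grip_force: 100.1
```

Request:
move_arm:
  moves:
    - {"translation": [0,0,1],"turn": [0,0,0],"hand": 0.3}
    - {"translation": [0,0,1],"turn": [0,0,0],"hand": 0.3}
    - {"translation": [0,0,0],"turn": [0,0,0],"hand": 0.3}

```text
time_s: 15.25
eef_pos: [521.8, 144.6, 11.6]
ee_rot: [0.0, 0.759, 0.651, 0.0]
force: [-0.6, 0.3, -3.4]
grip_width: 0.38
grip_force: 100.1
```

Run:
```python
from h import *
go([*j2w(24.5,14),10],1.415)
```

```text
t 15.25 pos [521.8 144.6  11.6] yaw 1.418 jig [18.3  5.6] F [-0.6  0.3 -3.4] grip 0.38 100.09854197502136
turn z 0.003  tool shift before turn [8.4 6.2 1.6]  after turn [8.4 6.2 1.6]
```

Request:
move_arm:
  moves:
    - {"translation": [0,0,0.6],"turn": [0,0,0.003],"hand": 0.3}
    - {"translation": [0,0,0.6],"turn": [0,0,0],"hand": 0.3}
    - {"translation": [0,0,0],"turn": [0,0,0],"hand": 0.3}
    - {"translation": [0,0,0],"turn": [0,0,0],"hand": 0.3}

```text
time_s: 15.58
eef_pos: [521.7, 144.6, 10.2]
ee_rot: [0.0, 0.76, 0.65, 0.0]
force: [-0.8, 0.0, -3.9]
grip_width: 0.379
grip_force: 100.1
```

Request:
move_arm:
  moves:
    - {"translation": [0,0,0.4],"turn": [0,0,0],"hand": 0.3}
    - {"translation": [0,0,0.4],"turn": [0,0,0],"hand": 0.3}
    - {"translation": [0,0,0],"turn": [0,0,0],"hand": 0.3}
    - {"translation": [0,0,0],"turn": [0,0,0],"hand": 0.3}

```text
time_s: 15.92
eef_pos: [521.7, 144.6, 9.9]
ee_rot: [0.0, 0.76, 0.65, 0.0]
force: [-3.8, -1.4, 5.0]
grip_width: 0.382
grip_force: 101.2
```

Request:
move_arm:
  moves:
    - {"translation": [0,0,-0.3],"turn": [0,0,0],"hand": 0.3}
    - {"translation": [0,1,0],"turn": [0,0,0],"hand": 0.3}
    - {"translation": [0,1,0],"turn": [0,0,0],"hand": 0.3}
    - {"translation": [0,1,0],"turn": [0,0,0],"hand": 0.3}
    - {"translation": [0,1,0],"turn": [0,0,0],"hand": 0.3}
    - {"translation": [0,0.7,0],"turn": [0,0,0],"hand": 0.3}
    - {"translation": [0,0,0],"turn": [0,0,0],"hand": 0.3}
    - {"translation": [0,0,0],"turn": [0,0,0],"hand": 0.3}

```text
time_s: 16.58
eef_pos: [525.9, 144.1, 10.0]
ee_rot: [-0.0, 0.76, 0.65, -0.0]
force: [-5.7, 0.9, 5.0]
grip_width: 0.383
grip_force: 101.4
```

```bash
cat > f.py <<'E'
from h import *
go([*j2w(24.5,14),10],1.415)
s=sense(); print("jig F",np.round(Rz(TH).T@s["force"][:2],1),"Fz",round(s["force"][2],1),"torque",np.round(s["wrist_torque"],2))
E
python3 f.py
```

```text
t 16.58 pos [525.9 144.1  10. ] yaw 1.415 jig [22.5  5.8] F [-5.7  0.9  5. ] grip 0.383 101.3682746887207
turn z -0.0  tool shift before turn [ 8.2  2.  -0. ]  after turn [ 8.2  2.  -0. ]
jig F [-5.8  0. ] Fz 5.0 torque [ 0.13  0.9  -0.04]
```

Request:
move_arm:
  moves:
    - {"translation": [0,0,-0.3],"turn": [0,0,0],"hand": 0.3}
    - {"translation": [1.5,0,0],"turn": [0,0,0],"hand": 0.3}
    - {"translation": [1.5,0,0],"turn": [0,0,0],"hand": 0.3}
    - {"translation": [1.5,0,0],"turn": [0,0,0],"hand": 0.3}
    - {"translation": [1.5,0,0],"turn": [0,0,0],"hand": 0.3}
    - {"translation": [0,0.5,0],"turn": [0,0,0],"hand": 0.3}
    - {"translation": [0,0.5,0],"turn": [0,0,0],"hand": 0.3}
    - {"translation": [0,0,0],"turn": [0,0,0],"hand": 0.3}
    - {"translation": [0,0,0],"turn": [0,0,0],"hand": 0.3}

```text
time_s: 17.33
eef_pos: [528.1, 149.9, 10.0]
ee_rot: [-0.0, 0.76, 0.65, 0.0]
force: [-2.7, 1.1, 1.3]
grip_width: 0.379
grip_force: 100.8
```

```bash
python3 f.py
```

```text
t 17.33 pos [528.1 149.9  10. ] yaw 1.415 jig [23.8 11.8] F [-2.7  1.1  1.3] grip 0.379 100.78565239906311
turn z -0.0  tool shift before turn [ 2.2  0.7 -0. ]  after turn [ 2.2  0.7 -0. ]
jig F [-2.8  0.7] Fz 1.3 torque [0.23 0.39 0.  ]
```

Plate load is about right. Next: touch the fence, then the blank.

Request:
move_arm:
  moves:
    - {"translation": [0,0.5,0],"turn": [0,0,0],"hand": 0.3}
    - {"translation": [0,0.5,0],"turn": [0,0,0],"hand": 0.3}
    - {"translation": [0,0.5,0],"turn": [0,0,0],"hand": 0.3}
    - {"translation": [0,0,0],"turn": [0,0,0],"hand": 0.3}
    - {"translation": [0,0,0],"turn": [0,0,0],"hand": 0.3}

```text
time_s: 17.75
eef_pos: [529.1, 149.6, 10.0]
ee_rot: [-0.001, 0.76, 0.65, -0.001]
force: [-6.3, 1.5, 3.4]
grip_width: 0.38
grip_force: 101.1
```

```bash
python3 f.py
```

```text
t 17.75 pos [529.1 149.6  10. ] yaw 1.415 jig [24.8 11.7] F [-6.3  1.5  3.4] grip 0.38 101.13752603530884
turn z -0.0  tool shift before turn [ 2.3 -0.3 -0. ]  after turn [ 2.3 -0.3 -0. ]
jig F [-6.5  0.5] Fz 3.4 torque [ 0.32  0.97 -0.03]
```

Request:
move_arm:
  moves:
    - {"translation": [1,0,0],"turn": [0,0,0],"hand": 0.3}
    - {"translation": [1,0,0],"turn": [0,0,0],"hand": 0.3}
    - {"translation": [0.5,0,0],"turn": [0,0,0],"hand": 0.3}
    - {"translation": [0,0,0],"turn": [0,0,0],"hand": 0.3}
    - {"translation": [0,0,0],"turn": [0,0,0],"hand": 0.3}

```text
time_s: 18.17
eef_pos: [529.3, 150.8, 10.0]
ee_rot: [-0.0, 0.76, 0.65, -0.002]
force: [-8.2, -6.2, 6.5]
grip_width: 0.383
grip_force: 101.3
```

```bash
python3 f.py
```

```text
t 18.17 pos [529.3 150.8  10. ] yaw 1.415 jig [24.8 12.9] F [-8.2 -6.2  6.5] grip 0.383 101.28357768058777
turn z -0.0  tool shift before turn [ 1.1 -0.3 -0. ]  after turn [ 1.1 -0.3 -0. ]
jig F [-7.2 -7.4] Fz 6.5 torque [-1.04  1.25 -0.14]
```

Request:
move_arm:
  moves:
    - {"translation": [0,0,-0.3],"turn": [0,0,0],"hand": 0.3}
    - {"translation": [0,0.5,0],"turn": [0,0,0],"hand": 0.3}
    - {"translation": [0,0.5,0],"turn": [0,0,0],"hand": 0.3}
    - {"translation": [0.5,0,0],"turn": [0,0,0],"hand": 0.3}
    - {"translation": [0.5,0,0],"turn": [0,0,0],"hand": 0.3}
    - {"translation": [0,0,0],"turn": [0,0,0],"hand": 0.3}
    - {"translation": [0,0,0],"turn": [0,0,0],"hand": 0.3}

```text
time_s: 18.75
eef_pos: [529.4, 151.2, 10.0]
ee_rot: [-0.001, 0.76, 0.65, -0.003]
force: [-12.3, -10.1, 7.2]
grip_width: 0.384
grip_force: 101.5
```

```bash
python3 f.py
python3 - <<'E'
from h import *
c=capture("scene"); P=cloud(c); z=P[...,2]; q=(P[...,:2]-J0)@Rz(TH)
cv2.imwrite("pics/press.png",cv2.resize(c["image"][180:265,225:335],None,fx=7,fy=7,interpolation=cv2.INTER_CUBIC))
E
```

```text
t 18.75 pos [529.4 151.2  10. ] yaw 1.415 jig [24.9 13.3] F [-12.3 -10.1   7.2] grip 0.384 101.5265142917633
turn z -0.0  tool shift before turn [ 0.7 -0.4  0. ]  after turn [ 0.7 -0.4  0. ]
jig F [-10.6 -11.9] Fz 7.2 torque [-1.58  2.01 -0.17]
```

View pics/press.png

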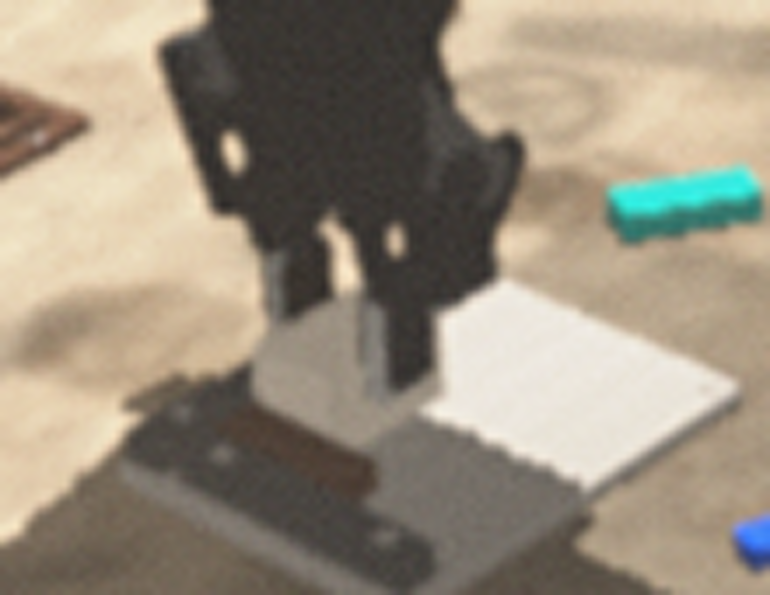

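The block sits in the corner with its face against the blank at crop (300,450). I'll bring the pushes up to target and relieve the downward load.

Request:
move_arm:
  moves:
    - {"translation": [0,0,-0.4],"turn": [0,0,0],"hand": 0.3}
    - {"translation": [0,0.6,0],"turn": [0,0,0],"hand": 0.3}
    - {"translation": [0,0.6,0],"turn": [0,0,0],"hand": 0.3}
    - {"translation": [0.3,0.6,0],"turn": [0,0,0],"hand": 0.3}
    - {"translation": [0.3,0,0],"turn": [0,0,0],"hand": 0.3}
    - {"translation": [0,0,0],"turn": [0,0,0],"hand": 0.3}
    - {"translation": [0,0,0],"turn": [0,0,0],"hand": 0.3}

```text
time_s: 19.38
eef_pos: [529.5, 151.5, 10.1]
ee_rot: [-0.002, 0.76, 0.65, -0.005]
force: [-20.0, -10.3, 11.6]
grip_width: 0.382
grip_force: 102.2
```

```bash
python3 f.py
```

```text
t 19.38 pos [529.5 151.5  10.1] yaw 1.415 jig [24.9 13.7] F [-20.  -10.3  11.6] grip 0.382 102.21574902534485
turn z 0.0  tool shift before turn [ 0.3 -0.4  0.1]  after turn [ 0.3 -0.4  0.1]
jig F [-18.1 -13.3] Fz 11.6 torque [-1.67  3.18 -0.23]
```

Request:
move_arm:
  moves:
    - {"translation": [0,0,-0.3],"turn": [0,0,0],"hand": 0.3}
    - {"translation": [0,0,-0.3],"turn": [0,0,0],"hand": 0.3}
    - {"translation": [0,0,0],"turn": [0,0,0],"hand": 0.3}
    - {"translation": [0,0,0],"turn": [0,0,0],"hand": 0.3}

```text
time_s: 19.72
eef_pos: [529.5, 151.6, 10.1]
ee_rot: [-0.002, 0.76, 0.65, -0.005]
force: [-16.9, -10.6, 5.9]
grip_width: 0.383
grip_force: 101.2
```

```bash
python3 f.py
```

```text
t 19.72 pos [529.5 151.6  10.1] yaw 1.415 jig [24.8 13.7] F [-16.9 -10.6   5.9] grip 0.383 101.22032761573792
turn z -0.0  tool shift before turn [ 0.3 -0.3  0.1]  after turn [ 0.3 -0.3  0.1]
jig F [-15.1 -13.1] Fz 5.9 torque [-1.53  2.81 -0.22]
```

Request:
move_arm:
  moves:
    - {"translation": [0,0.4,-0.3],"turn": [0,0,0],"hand": 0.3}
    - {"translation": [0.3,0.5,-0.4],"turn": [0,0,0],"hand": 0.3}
    - {"translation": [0,0,0],"turn": [0,0,0],"hand": 0.3}
    - {"translation": [0,0,0],"turn": [0,0,0],"hand": 0.3}
    - {"translation": [0,0,0],"turn": [0,0,0],"hand": 0.3}

```text
time_s: 20.13
eef_pos: [529.5, 151.6, 10.2]
ee_rot: [-0.003, 0.76, 0.65, -0.006]
force: [-19.0, -9.7, 3.9]
grip_width: 0.383
grip_force: 100.9
```

```bash
python3 f.py
python3 - <<'E'
from h import *
s,R,y=st(); print("tilt",np.arccos(-R[2,2]))
c=capture("scene"); P=cloud(c); q=(P[...,:2]-J0)@Rz(TH); z=P[...,2]; h=cv2.cvtColor(c["image"],cv2.COLOR_BGR2HSV)
m=(h[...,0]<22)&(h[...,1]>65)&(z>17)&(z<24)&(abs(q[...,0])<45)&(q[...,1]>30)&(q[...,1]<66)
r=cv2.minAreaRect(q[m].astype(np.float32)); print("blank",np.round(np.median(q[m],0),1),np.round(r[0],1),np.round(r[1],1),r[2])
b=(abs(q[...,0]-25)<17)&(abs(q[...,1]-15)<32)&(z>22)&(z<46)&(c["image"].min(2)>85); print("block z",np.round(np.percentile(z[b],[50,90,97]),1), "y",np.round(np.percentile(q[b][:,1],[2,98]),1))
E
```

```text
t 20.13 pos [529.5 151.6  10.2] yaw 1.415 jig [24.8 13.7] F [-19.   -9.7   3.9] grip 0.383 100.93062043190002
turn z 0.0  tool shift before turn [ 0.3 -0.3  0.2]  after turn [ 0.3 -0.3  0.2]
jig F [-17.2 -12.5] Fz 3.9 torque [-1.67  3.14 -0.19]
tilt 0.012993118539110856
blank [ 9.4 53.8] [11.7 53.2] [53.2 19.4] 0.21071889996528625
block z [36.8 38.8 39.7] y [-0.7 41.5]
```

Forces are on target and the blank is flush. I'll add a little more push to the blank to cover what fence friction may take up, and ease off the plate slightly.

Request:
move_arm:
  moves:
    - {"translation": [0.4,0,-0.3],"turn": [0,0,0],"hand": 0.3}
    - {"translation": [0.4,0,0],"turn": [0,0,0],"hand": 0.3}
    - {"translation": [0.3,0,0],"turn": [0,0,0],"hand": 0.3}
    - {"translation": [0,0,0],"turn": [0,0,0],"hand": 0.3}
    - {"translation": [0,0,0],"turn": [0,0,0],"hand": 0.3}
    - {"translation": [0,0,0],"turn": [0,0,0],"hand": 0.3}

```text
time_s: 20.68
eef_pos: [529.7, 152.9, 10.3]
ee_rot: [-0.003, 0.76, 0.65, -0.006]
force: [-17.3, -9.1, 0.6]
grip_width: 0.38
grip_force: 100.6
```

```bash
python3 f.py
python3 - <<'E'
from h import *
s,R,y=st(); print("tilt",np.arccos(-R[2,2]),"dq",np.abs(s["dq"]).max())
E
```

```text
t 20.68 pos [529.7 152.9  10.3] yaw 1.415 jig [24.9 15. ] F [-17.3  -9.1   0.6] grip 0.38 100.56444883346558
turn z 0.0  tool shift before turn [-1.  -0.3  0.3]  after turn [-1.  -0.3  0.3]
jig F [-15.7 -11.7] Fz 0.6 torque [-1.49  2.95 -0.15]
tilt 0.012736573613446635 dq 0.0018393784873004776
```

The block slid 1.3 mm in y with no rise in force, so that resistance was friction and not the blank. I'll keep going until the blank really takes load.

Request:
move_arm:
  moves:
    - {"translation": [0.4,0,0],"turn": [0,0,0],"hand": 0.3}
    - {"translation": [0.4,0,0],"turn": [0,0,0],"hand": 0.3}
    - {"translation": [0.4,0,0],"turn": [0,0,0],"hand": 0.3}
    - {"translation": [0,0,0],"turn": [0,0,0],"hand": 0.3}
    - {"translation": [0,0,0],"turn": [0,0,0],"hand": 0.3}

```text
time_s: 21.1
eef_pos: [529.8, 153.7, 10.3]
ee_rot: [-0.003, 0.76, 0.65, -0.006]
force: [-16.4, -11.1, 1.8]
grip_width: 0.379
grip_force: 100.7
```

```bash
python3 f.py
```

```text
t 21.1 pos [529.8 153.7  10.3] yaw 1.415 jig [24.8 15.9] F [-16.4 -11.1   1.8] grip 0.379 100.71645140647888
turn z 0.0  tool shift before turn [-1.9 -0.3  0.3]  after turn [-1.9 -0.3  0.3]
jig F [-14.5 -13.5] Fz 1.8 torque [-1.89  3.02 -0.23]
```

Request:
move_arm:
  moves:
    - {"translation": [0.4,0,0],"turn": [0,0,0],"hand": 0.3}
    - {"translation": [0.4,0,0],"turn": [0,0,0],"hand": 0.3}
    - {"translation": [0,0,0],"turn": [0,0,0],"hand": 0.3}
    - {"translation": [0,0,0],"turn": [0,0,0],"hand": 0.3}

```text
time_s: 21.43
eef_pos: [529.8, 153.7, 10.3]
ee_rot: [-0.003, 0.76, 0.65, -0.007]
force: [-18.0, -15.9, 2.1]
grip_width: 0.386
grip_force: 100.9
```

```bash
python3 f.py
```

```text
t 21.43 pos [529.8 153.7  10.3] yaw 1.415 jig [24.8 15.9] F [-18.  -15.9   2.1] grip 0.386 100.86631536483765
turn z 0.0  tool shift before turn [-1.9 -0.3  0.3]  after turn [-1.9 -0.3  0.3]
jig F [-15.3 -18.5] Fz 2.1 torque [-2.66  3.18 -0.21]
```

It's against the blank now: position is fixed and the force is climbing. I'll push a bit more so the blank gets about 12 N net of friction.

Request:
move_arm:
  moves:
    - {"translation": [0.5,0,0],"turn": [0,0,0],"hand": 0.3}
    - {"translation": [0.5,0,0],"turn": [0,0,0],"hand": 0.3}
    - {"translation": [0,0.3,0],"turn": [0,0,0],"hand": 0.3}
    - {"translation": [0,0,0],"turn": [0,0,0],"hand": 0.3}
    - {"translation": [0,0,0],"turn": [0,0,0],"hand": 0.3}

```text
time_s: 21.85
eef_pos: [529.8, 153.8, 10.3]
ee_rot: [-0.002, 0.76, 0.65, -0.008]
force: [-21.3, -20.8, 5.3]
grip_width: 0.384
grip_force: 101.5
```

```bash
python3 f.py
python3 - <<'E'
from h import *
s,R,y=st(); print("tilt",np.arccos(-R[2,2]),"dq",np.abs(s["dq"]).max())
c=capture("scene"); P=cloud(c); q=(P[...,:2]-J0)@Rz(TH); z=P[...,2]; h=cv2.cvtColor(c["image"],cv2.COLOR_BGR2HSV)
m=(h[...,0]<22)&(h[...,1]>65)&(z>17)&(z<24)&(abs(q[...,0])<45)&(q[...,1]>30)&(q[...,1]<66)
r=cv2.minAreaRect(q[m].astype(np.float32)); print("blank",np.round(np.median(q[m],0),1),np.round(r[0],1),np.round(r[1],1),r[2])
E
```

```text
t 21.85 pos [529.8 153.8  10.3] yaw 1.415 jig [24.8 16. ] F [-21.3 -20.8   5.3] grip 0.384 101.47531986236572
turn z 0.0  tool shift before turn [-2.  -0.3  0.3]  after turn [-2.  -0.3  0.3]
jig F [-17.8 -23.8] Fz 5.3 torque [-3.59  3.68 -0.18]
tilt 0.016047679378110385 dq 0.0022794243316204155
blank [11.  53.1] [11.5 52.8] [53.1 20.8] 0.6043864488601685
```

```bash
python3 -c "
from rig import finish_job; print(finish_job())"
```

```text
the job is handed in; nothing more can be done
None
```

I handed in the job after 21.9 s: the blank measured flush on the end stop, and the steel block is still held and pressed into the corner at about 18 N toward the fence and 24 N toward the blank (friction takes part of each); no verdict was returned.

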